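Unbolt the carvers' tool chest

ROBOT

A 7-joint arm with a two-finger parallel gripper is mounted at the origin on the work surface. World frame = base frame: x ahead of the robot, y to its left, z up, the work surface at z = 0. Lengths are in m, angles in rad, forces in N, time in s.
With the tool pointing down it reaches from about 0.4 to 0.925 m from the base axis. Payload 4.1 kg.
Tool frame: the origin (TCP) lies where the fingers leave the gripper's body, on its centre line; the fingertips stand 73 mm ahead of it and the grasp point (between the pads) lies 54 mm ahead of it (bot.grasp_offset is the distance from the TCP to the grasp point, in m); z points along the fingers, y is the line along which they close (so a half turn about z gives the same grasp; the last joint's range is limited). The gripper opens to 85 mm and grips with 20 to 120 N. Pads are 22 mm wide; open, the fingers measure 114 mm over their backs; the gripper's body (76 mm by 85 mm) begins 54 mm behind the grasp point. The pads swing forward as they close: fully open they stand 13 mm farther back than shut.
Start: joints at [1.149, 0.398, 0.045, 1.537, -0.019, 1.207, -0.051], TCP at [0.206, -0.616, 0.304] pointing down, gripper open.
Joint ranges: [-2.82, 2.82], [-0.49, 2.23], [-1.37, 1.46], [0, 2.46], [-1.36, 4.5], [0.23, 2], [-2.94, 2.94]. Speed limits (rad/s): [2.57, 2.57, 3.14, 3.14, 3.14, 3.14, 3.14].

INTERFACE

Orientations are given as a unit quaternion [w, x, y, z].
In Python, from station import bot gives the robot as it stands.
- The arm moves only by the shell command python3 -m jog 'ROWS'. ROWS is JSON, a list of rows, each an object with "slide": the shift along the tool's x, y, z in mm, a list of three; "delta_rot": the turn, a rotation vector about the tool's x, y, z in degrees, a list of three; "jaw": the opening, from 0 (shut) to 1 (fully open). A call has exactly 8 rows; each row is the pose to reach, as a shift and turn from the pose commanded when the call began, along the tool's axes at that moment; what a row does not reach only later rows make up. A row lasts 1/8 s, in which the tool goes at most 62.5 mm and 10.7 degrees, less where a joint would pass 70% of its speed; a pose out of reach is approached as far as the arm can. A call with a gripper value outside its range is refused whole. The fingers move at their own pace and stop on an object; the grip force is fixed at half the most. Time passes only in rows, so rows that repeat a pose let the fingers close, or fill a call up. It gives the time, the measured TCP pose, the force, the opening and the grip force at its end, in the units of the state.
- bot.observe(): the state, without advancing time (a new reading comes with each control period).
- bot.snapshot(name): name is "scene" or "top"; returns the picture (400x640x3 uint8, red, green, blue); there is no depth.
- bot.camera_params(name): a dict with "vertical_fov" (degrees; the focal length in pixels is half the picture's height over the tangent of half this angle, whatever the lens; pixels are square), "cx", "cy" (the principal point, pixels), "eye" and "attitude" of the camera in the world. Camera axes: x right, y down, z forward; pixel columns grow to the right and rows downward; lengths in m; the calibration is good to about 2 mm. A picture is of the moment at which its call begins. camera_params takes no time and is no camera call.
- bot.finish_job(): hands the job in; it is judged then, once.
The state is a dict: "time_s": time; "joint_pos": joint angles; "joint_velocities": joint speeds; "tau": joint torques, N m; "tool_pos": TCP position; "tool_rot": TCP orientation; "contact_force": force on the tool from outside, world axes, zero at the start; "wrist_torque": the same for the moment, N m; "width": finger opening in m; "finger_force": force on a finger pad.
Only numpy, scipy, OpenCV 4.12 (cv2) and the standard library are available. Lean on these libraries where they do the work, as an engineer would, in place of code of your own. Each camera call takes 0.05 s, during which the arm holds its last target. There are 200 camera calls.

TASK

Unbolt the tool chest: press the long spring catch on its lid down with one fingertip and, keeping it down, push the bolt's upright lug with the other fingertip until the bolt is drawn fully out of its keeper, as far as it goes. Then take the hand away so that the catch springs back up and locks the bolt in the drawn position. Leave the carved figures, the tools and the other things on the chest and the bench where they are.

Things in the scene. Friction and masses are not known exactly. Their poses are not given: they have to be found in the camera images.
- chest: the wooden tool chest, fixed to the bench, 240 (x) x 360 (y) x 90 mm tall; origin at the centre of its underside. Its lid is its top face, 90 mm above the origin. On the lid is a lock: a flat steel bolt that slides along the chest's y, and, beside it towards the chest's +x, a long spring catch parallel to the bolt. At its -y end the bolt runs 10 mm past its keeper, a low steel staple. Low guides over the bolt and the keeper reach 22 mm above the lid
- bolt_lug (a point): centre of the top of the bolt's upright lug, a steel plate 30 mm wide along the chest's x, 10 mm thick along y, its top 58 mm above the lid; it rises 39 mm above the flat bolt bar (whose top is 19 mm above the lid). It moves with the bolt. Its axes are the chest's. It lies 60 mm from the catch's centre line, along the chest's -x
- bolt (a joint): how far the bolt is drawn, m: about 0 = shot into its keeper (the start), 0.050 = fully drawn at its end stop; grows as the lug is pushed towards the chest's +y. Sliding takes about 3 N. Teeth about 17 mm apart along the bolt's edge stop it within a few mm whenever the catch is up; it needs the catch at least 6 mm down
- catch_top (a point): centre of the top face of the spring catch, a flat aluminium bar 26 mm wide (chest's x) and 124 mm long (chest's y), its top 40 mm above the lid when up and level all along. It may be pressed anywhere along its length, and a fingertip may slide along it while pressing. Its axes are the chest's
- catch (a joint): how far the catch is pressed down, m: 0 = up, 0.010 = its stop. Spring: about 3 N to start, 7 N at 8 mm. It frees the bolt at 6 mm and more. When let go it springs up, into the bolt's next gap; at the end of the bolt's travel (47 to 50 mm) it comes fully up and locks the bolt drawn
- sheep: a small carved wooden sheep on a flat base (54 x 27 mm, about 50 mm tall) standing on the chest's lid near its +y end, origin at the underside
- horse: a carved wooden horse on a flat base (60 x 30 mm, about 75 mm tall) standing on the chest's lid near its +y end, origin at the underside
- chisel: a 160 mm carving chisel with a wooden handle, 26 mm thick, lying on the chest's lid along its +x edge, parallel to the bolt; origin at its underside, half-way along
- camel: a carved wooden camel on a flat base (78 x 39 mm, about 100 mm tall) standing on the bench, origin at the underside
- bottle: a brown glass bottle, 62 mm across, 230 mm tall, standing on the bench, origin at the underside
- mallet: a round wooden carver's mallet standing on its head, 84 mm across, 215 mm tall, on the bench, origin at the underside
- jar: a clear jar with a black cap, 68 mm across, 85 mm tall, on the bench, origin at the underside
Mind the look-alikes: they are no part of the job. What is meant by the jar is not green, and is the smaller of those in its own colour.

How it is judged:
On the way, in this order (a step that is already met when the one before it is completed fails the run):
1. the catch is pressed down by the fingers (6 mm or more) with the bolt still in its keeper (value of joint catch above 0.006 m and value of joint bolt below 0.004 m and contact force between the fingers and catch_c0 above 0.5 N), for 0.1 s.
2. the bolt is past 20 mm while the catch is still held down by the fingers (value of joint bolt above 0.02 m and value of joint catch above 0.0055 m and contact force between the fingers and catch_c0 above 0.5 N), for 0.1 s.
At the end, for the whole second after the job is handed in: The bolt is drawn at least 46 of its 50 mm, the catch is back up (within 2 mm), and no figure, tool or other loose thing is more than 20 mm from where it started or knocked over (value of joint bolt above 0.046 m and value of joint catch below 0.002 m and not (distance of any of sheep, horse, chisel, camel, bottle, mallet, jar from where it was at the start of the episode above 0.02 m or angle between any of sheep, horse, camel, bottle, mallet, jar's own z axis and vertical above 0.5 rad)); the robot touches nothing.
It fails at once if a loose bystander (figure, chisel, bottle, mallet, jar) was lifted, carried, knocked over or shifted by more than 20 mm (distance of any of sheep, horse, chisel, camel, bottle, mallet, jar from where it was at the start of the episode above 0.02 m or angle between any of sheep, horse, camel, bottle, mallet, jar's own z axis and vertical above 0.5 rad).
It also fails if it takes over 48 s, if anything falls off the work surface, if the arm or the gripper's body presses on something with over 40 N, if the wrist force passes 120 N, or if a joint passes its speed limit or range.

## Working session

There is one attempt and no reset: what is moved stays moved. The work goes in short steps, Python scripts to look and compute and a shell command to move; the robot and the scene stay as the last step left them, time stands still between calls to the robot, and variables do not carry over. Pictures are saved under pics/ and viewed, at most 10 in all, crops included, and the job is handed in when it is done.

```bash
mkdir -p pics
python3 - <<'E'
from station import bot
import cv2
for n in("scene","top"):
    cv2.imwrite(f"pics/{n}0.png",bot.snapshot(n)[:,:,::-1]); print(n,bot.camera_params(n))
s=bot.observe();print(s)
E
```

```text
scene {'vertical_fov': 43.24873200253537, 'cx': 319.68125245082507, 'cy': 200.75570284684, 'eye': array([ 1.46413535, -0.12228011,  1.33015086]), 'attitude': array([-0.25438241,  0.70766429,  0.62193325, -0.21840302])}
top {'vertical_fov': 57.63610218926944, 'cx': 320.2285804159417, 'cy': 207.09998886203408, 'eye': array([ 0.33548523, -0.00648131,  1.15664399]), 'attitude': array([ 0.05746411, -0.70461088,  0.70549794, -0.04994045])}
{'time_s': 0.1, 'joint_pos': array([ 1.14903173,  0.39913099,  0.04503185,  1.53773528, -0.01869464,
        1.20692738, -0.05069483]), 'joint_velocities': array([-0.00012367, -0.00151209, -0.00149551, -0.00322527, -0.00109417,
        0.00011677, -0.0002661 ]), 'tau': array([ 4.48352803e-03, -4.76262581e+01,  1.37011115e+00, -2.54949313e+01,
        1.18552145e-02,  4.99141635e-03,  2.78354662e-06]), 'tool_pos': array([ 0.20606695, -0.61600642,  0.30296711]), 'tool_rot': array([-8.65883306e-04,  9.86995796e-01,  1.60743608e-01, -2.05166057e-04]), 'contact_force': array([-0.85573477, -0.34779935, -0.76742404]), 'wrist_torque': array([ 0.04519998, -0.03572176,  0.05998484]), 'finger_force': 0.0, 'width': 0.08549049607520344}
```

View pics/scene0.png

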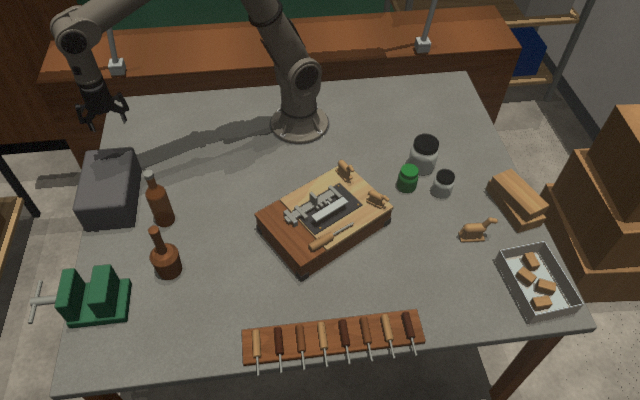

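View pics/top0.png

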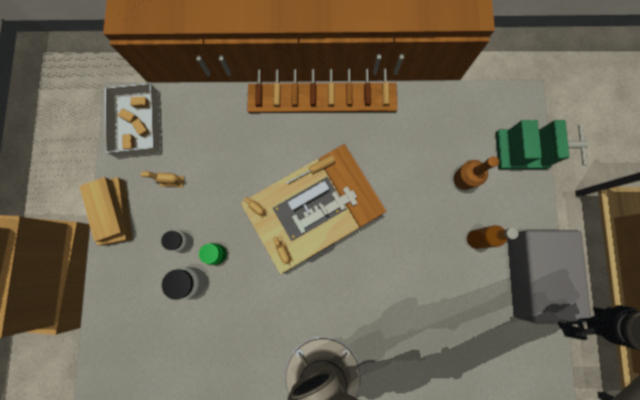

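The scene view shows the chest around (325,218) px, with the lock at its centre; the top view has it around (313,208). Sheep and horse stand at the chest's far (+y) end: top (255,205) and (283,250). Jars (the small black-capped one at top (174,240) is the jar; the big one at (180,284) and the green one don't fit) are well away from the job.

Run:
```python
import cv2
a=cv2.imread("pics/top0.png")[135:285,230:400]; cv2.imwrite("pics/topc.png",cv2.resize(a,None,fx=4,fy=4,interpolation=cv2.INTER_CUBIC)[:, :800])
a=cv2.imread("pics/scene0.png")[150:280,245:405]; cv2.imwrite("pics/scenec.png",cv2.resize(a,None,fx=4.5,fy=4.5,interpolation=cv2.INTER_CUBIC))
```

```text
(no output)
```

View pics/topc.png

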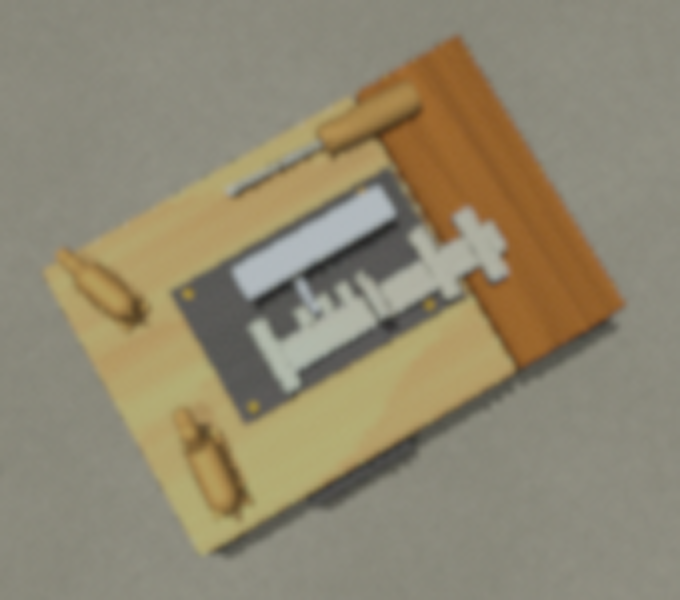

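View pics/scenec.png

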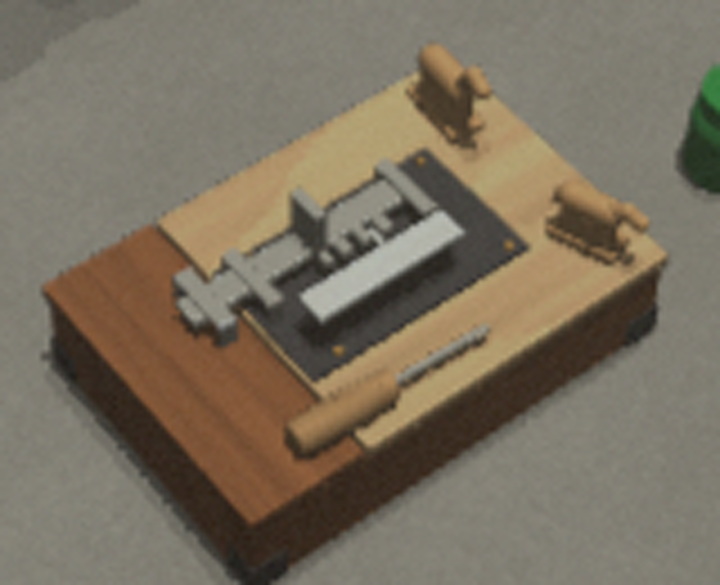

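```bash
cat > h.py <<'E'
import numpy as np
from scipy.spatial.transform import Rotation as R
from station import bot
def par(n):
    c=bot.camera_params(n); f=200/np.tan(np.radians(c["vertical_fov"]/2))
    q=c["attitude"]; return c,f,R.from_quat([q[1],q[2],q[3],q[0]]).as_matrix()
def bp(n,u,v,z):
    c,f,M=par(n); d=M@[(u-c["cx"])/f,(v-c["cy"])/f,1]; e=c["eye"]; return e+d*(z-e[2])/d[2]
def top(u,v,z): return bp("top",(u+.5)/4-.5+230,(v+.5)/4-.5+135,z)[:2]
def scn(u,v,z): return bp("scene",(u+.5)/4.5-.5+245,(v+.5)/4.5-.5+150,z)[:2]
E
python3 - <<'E'
from h import *
np.set_printoptions(precision=4,suppress=True)
# corners order: (-x... ) top: (+x,-y),( -x,-y),(-x,+y),(+x,+y)
T=np.array([top(*p,.09) for p in [(460,37),(625,305),(205,553),(45,270)]])
S=np.array([scn(*p,.09) for p in [(250,522),(43,290),(428,68),(667,260)]])
loc=np.array([[.12,-.18],[-.12,-.18],[-.12,.18],[.12,.18]])
for P in(T,S,(T+S)/2):
    m=P.mean(0);A=loc;B=P-m
    th=np.arctan2((A[:,0]*B[:,1]-A[:,1]*B[:,0]).sum(),(A*B).sum());
    Rm=np.array([[np.cos(th),-np.sin(th)],[np.sin(th),np.cos(th)]])
    print("chest",m,np.degrees(th),"res",np.abs(B-A@Rm.T).max())
inv=lambda p:(p-m)@Rm
CT=[inv(top(*p,.13)) for p in [(378,184),(397,217),(250,300),(232,268)]]
CS=[inv(scn(*p,.13)) for p in [(318,322),(300,297),(446,214),(467,236)]]
print("catch",np.array(CT),np.mean(CT,0),np.array(CS),np.mean(CS,0))
print("lug",inv(top(378,296,.148)),inv(scn(311,215,.148)))
print("chisel",[inv(top(*p,.103)) for p in [(415,95),(325,140),(230,190)]])
print("fig",[inv(top(*p,.12)) for p in [(105,285),(210,465)]])
s=bot.observe();q=s["tool_rot"];print(R.from_quat([q[1],q[2],q[3],q[0]]).as_matrix())
E
```

```text
chest [0.5005 0.0253] 30.21738491407112 res 0.0017267347943223238
chest [0.5051 0.0232] 30.732520083315737 res 0.01002620387288261
chest [0.5028 0.0243] 30.473136045713197 res 0.005883594803227796
catch [[ 0.0422 -0.061 ]
 [ 0.0144 -0.0604]
 [ 0.0159  0.0608]
 [ 0.0425  0.0604]] [ 0.0288 -0.    ] [[ 0.0425 -0.0633]
 [ 0.0188 -0.0601]
 [ 0.023   0.0628]
 [ 0.0467  0.0617]] [0.0327 0.0003]
lug [-0.0305 -0.018 ] [-0.0211 -0.0201]
chisel [array([ 0.0921, -0.1226]), array([ 0.0966, -0.0472]), array([0.0996, 0.0326])]
fig [array([0.0805, 0.1457]), array([-0.0705,  0.1441])]
[[ 0.9483  0.3173 -0.0007]
 [ 0.3173 -0.9483  0.0016]
 [-0.0001 -0.0018 -1.    ]]
```

Chest at (0.501, 0.025), yaw 30.2°. In its frame the catch centre is at (0.030, 0) and the lug at (-0.030, -0.019). I'll set the fingers along the chest's x, about 60 mm apart, and go in high over the bottle and mallet.

```bash
python3 -m jog '[{"slide":[0,0,-55],"delta_rot":[0,0,0],"jaw":0.55},{"slide":[20,-20,-100],"delta_rot":[0,0,-6],"jaw":0.55},{"slide":[55,-52,-110],"delta_rot":[0,0,-14],"jaw":0.55},{"slide":[95,-90,-110],"delta_rot":[0,0,-22],"jaw":0.55},{"slide":[135,-128,-110],"delta_rot":[0,0,-30],"jaw":0.55},{"slide":[175,-166,-110],"delta_rot":[0,0,-38],"jaw":0.55},{"slide":[215,-204,-110],"delta_rot":[0,0,-46],"jaw":0.55},{"slide":[250,-240,-110],"delta_rot":[0,0,-52],"jaw":0.55}]'
cat > g.py <<'E'
from h import *
import sys
np.set_printoptions(precision=2,suppress=True)
m=np.array([.501,.025]);th=np.radians(30.2);C=np.array([[np.cos(th),-np.sin(th),0],[np.sin(th),np.cos(th),0],[0,0,1]])
s=bot.observe();q=s["tool_rot"];M=R.from_quat([q[1],q[2],q[3],q[0]]).as_matrix();p=s["tool_pos"]
lx,ly,z=map(float,sys.argv[1:4])
goal=np.array([*m,0])+C@[lx,ly,0]+[0,0,z]
G=np.column_stack([C[:,1],C[:,0],[0,0,-1]])
print("t",s["time_s"],"slide mm",M.T@(goal-p)*1e3,"rot",np.degrees(R.from_matrix(M.T@G).as_rotvec()),"local",C.T@(p-[*m,0])*1e3,"F",C.T@s["contact_force"],"w",s["width"]*1e3,"j",s["joint_pos"])
E
python3 g.py 0 -.047 .27
```

```text
time_s: 1.1
tool_pos: [0.3678, -0.3074, 0.4136]
tool_rot: [-0.0, 0.815, 0.579, -0.0]
contact_force: [1.3, -0.2, -0.3]
width: 0.0465
finger_force: 0.0
t 1.1 slide mm [327.09  51.96 143.62] rot [ -0.01  -0.01 -49.44] local [-282.27 -220.26  413.6 ] F [ 1.01 -0.79 -0.3 ] w 46.48064514811375 j [ 0.86  0.03 -0.26  1.76  0.01  1.36  0.26]
```

```bash
python3 -m jog '[{"slide":[45,7,0],"delta_rot":[0,0,-6],"jaw":0.54},{"slide":[95,15,0],"delta_rot":[0,0,-14],"jaw":0.54},{"slide":[145,23,0],"delta_rot":[0,0,-22],"jaw":0.54},{"slide":[195,31,0],"delta_rot":[0,0,-30],"jaw":0.54},{"slide":[245,39,10],"delta_rot":[0,0,-38],"jaw":0.54},{"slide":[290,46,40],"delta_rot":[0,0,-45],"jaw":0.54},{"slide":[327,52,90],"delta_rot":[0,0,-49.5],"jaw":0.54},{"slide":[327,52,135],"delta_rot":[0,0,-49.5],"jaw":0.54}]'
python3 g.py 0 -.047 .22
python3 - <<'E'
from station import bot
import cv2
A=bot.snapshot("scene")[130:290,235:415,::-1]
cv2.imwrite("pics/s1.png",cv2.resize(A,None,fx=3.6,fy=3.6,interpolation=cv2.INTER_CUBIC))
E
```

```text
time_s: 2.1
tool_pos: [0.5258, -0.0149, 0.2773]
tool_rot: [-0.0, 0.497, 0.868, 0.001]
contact_force: [-0.9, -1.3, 0.4]
width: 0.0459
finger_force: 0.0
t 2.1 slide mm [-0.12 -1.5  57.33] rot [ 0.09 -0.09  0.17] local [  1.41 -46.97 277.33] F [-1.41 -0.7   0.42] w 45.94047514874235 j [ 0.47  0.24 -0.6   1.85  0.15  1.1   0.34]
```

View pics/s1.png

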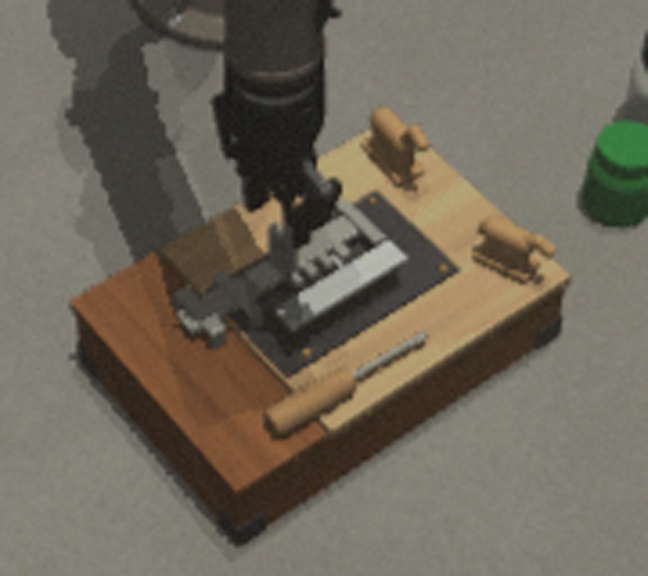

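The fingers stand over the lock at about (300,200) in the crop: nothing is in the way. Now I descend, then feel for the catch.

```bash
python3 -m jog '[{"slide":[0,-1.5,15],"delta_rot":[0,0,0],"jaw":0.54},{"slide":[0,-1.5,30],"delta_rot":[0,0,0],"jaw":0.54},{"slide":[0,-1.5,45],"delta_rot":[0,0,0],"jaw":0.54},{"slide":[0,-1.5,57],"delta_rot":[0,0,0],"jaw":0.54},{"slide":[0,-1.5,65],"delta_rot":[0,0,0],"jaw":0.54},{"slide":[0,-1.5,71],"delta_rot":[0,0,0],"jaw":0.54},{"slide":[0,-1.5,74],"delta_rot":[0,0,0],"jaw":0.54},{"slide":[0,-1.5,74],"delta_rot":[0,0,0],"jaw":0.54}]'
python3 g.py 0 -.047 .2
```

```text
time_s: 3.15
tool_pos: [0.5241, -0.0194, 0.2049]
tool_rot: [0.0, 0.5, 0.866, -0.0]
contact_force: [0.7, -0.4, 0.4]
width: 0.0459
finger_force: 0.0
t 3.15 slide mm [2.99 2.34 4.9 ] rot [ 0.    0.01 -0.2 ] local [ -2.35 -49.99 204.9 ] F [ 0.42 -0.73  0.37] w 45.86374412813284 j [ 0.44  0.32 -0.58  1.93  0.21  0.95  0.28]
```

```bash
python3 -m jog '[{"slide":[1,2,1],"delta_rot":[0,0,0],"jaw":0.54},{"slide":[2,2,2],"delta_rot":[0,0,0],"jaw":0.54},{"slide":[2,2,3],"delta_rot":[0,0,0],"jaw":0.54},{"slide":[2,2,4],"delta_rot":[0,0,0],"jaw":0.54},{"slide":[2,2,5],"delta_rot":[0,0,0],"jaw":0.54},{"slide":[2,2,6],"delta_rot":[0,0,0],"jaw":0.54},{"slide":[2,2,7],"delta_rot":[0,0,0],"jaw":0.54},{"slide":[2,2,7],"delta_rot":[0,0,0],"jaw":0.54}]'
python3 g.py 0 -.047 .2
```

```text
time_s: 4.15
tool_pos: [0.5248, -0.0167, 0.198]
tool_rot: [0.0, 0.5, 0.866, -0.0]
contact_force: [-1.4, -0.0, 4.4]
width: 0.0462
finger_force: 1.8
t 4.15 slide mm [ 1.03  0.39 -1.97] rot [-0.    0.01 -0.2 ] local [ -0.39 -48.03 198.03] F [-1.26  0.7   4.43] w 46.16924265482271 j [ 0.44  0.33 -0.58  1.94  0.22  0.94  0.27]
```

```bash
python3 -m jog '[{"slide":[0,0,1],"delta_rot":[0,0,0],"jaw":0.54},{"slide":[0,0,2],"delta_rot":[0,0,0],"jaw":0.54},{"slide":[0,0,3],"delta_rot":[0,0,0],"jaw":0.54},{"slide":[0,0,4],"delta_rot":[0,0,0],"jaw":0.54},{"slide":[0,0,5],"delta_rot":[0,0,0],"jaw":0.54},{"slide":[0,0,6],"delta_rot":[0,0,0],"jaw":0.54},{"slide":[0,0,6],"delta_rot":[0,0,0],"jaw":0.54},{"slide":[0,0,6],"delta_rot":[0,0,0],"jaw":0.54}]'
python3 g.py 0 -.047 .2
python3 - <<'E'
from station import bot
import cv2
A=bot.snapshot("scene")[150:260,265:385,::-1]
cv2.imwrite("pics/s2.png",cv2.resize(A,None,fx=5,fy=5,interpolation=cv2.INTER_CUBIC))
E
```

```text
time_s: 5.15
tool_pos: [0.5249, -0.0167, 0.1922]
tool_rot: [0.0, 0.5, 0.866, -0.0]
contact_force: [-2.1, -0.5, 6.5]
width: 0.0462
finger_force: 3.1
t 5.15 slide mm [ 1.05  0.28 -7.84] rot [ 0.01  0.02 -0.2 ] local [ -0.28 -48.05 192.16] F [-2.02  0.64  6.53] w 46.2267456966205 j [ 0.43  0.34 -0.58  1.94  0.23  0.93  0.27]
```

View pics/s2.png

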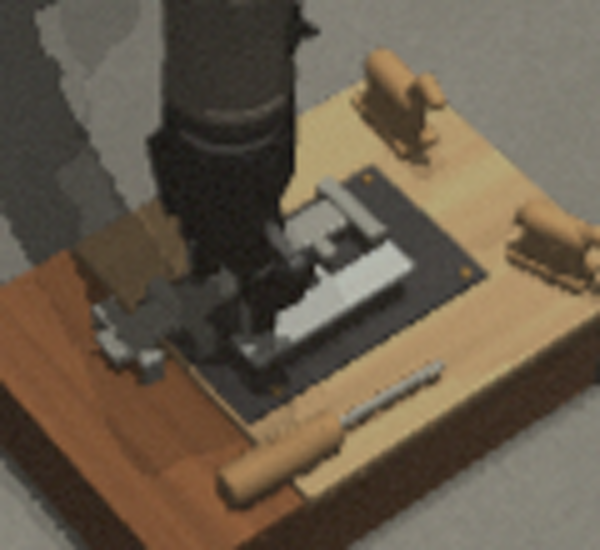

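The finger is on the catch at (265,325) px, pressing about 7.5 mm with 6.5 N. Next I press one more mm and push.

```bash
python3 -m jog '[{"slide":[0,0,1],"delta_rot":[0,0,0],"jaw":0.54},{"slide":[4,0,1],"delta_rot":[0,0,0],"jaw":0.54},{"slide":[8,0,1],"delta_rot":[0,0,0],"jaw":0.54},{"slide":[12,0,1],"delta_rot":[0,0,0],"jaw":0.54},{"slide":[16,0,1],"delta_rot":[0,0,0],"jaw":0.54},{"slide":[20,0,1],"delta_rot":[0,0,0],"jaw":0.54},{"slide":[24,0,1],"delta_rot":[0,0,0],"jaw":0.54},{"slide":[24,0,1],"delta_rot":[0,0,0],"jaw":0.54}]'
python3 g.py 0 .015 .2
```

```text
time_s: 6.2
tool_pos: [0.5156, 0.0014, 0.1922]
tool_rot: [0.004, 0.501, 0.866, 0.0]
contact_force: [3.8, -5.6, 5.4]
width: 0.0461
finger_force: 4.0
t 6.2 slide mm [42.65 -0.98 -8.13] rot [ 0.26  0.37 -0.31] local [  0.78 -27.71 192.15] F [ 0.45 -6.71  5.41] w 46.14680223479946 j [ 0.41  0.32 -0.59  1.97  0.23  0.91  0.23]
```

```bash
python3 -m jog '[{"slide":[3,0,1],"delta_rot":[0,0,0],"jaw":0.54},{"slide":[6,0,1],"delta_rot":[0,0,0],"jaw":0.54},{"slide":[9,0,1],"delta_rot":[0,0,0],"jaw":0.54},{"slide":[12,0,1],"delta_rot":[0,0,0],"jaw":0.54},{"slide":[15,0,1],"delta_rot":[0,0,0],"jaw":0.54},{"slide":[18,0,1],"delta_rot":[0,0,0],"jaw":0.54},{"slide":[20,0,1],"delta_rot":[0,0,0],"jaw":0.54},{"slide":[20,0,1],"delta_rot":[0,0,0],"jaw":0.54}]'
python3 g.py 0 .015 .2
```

```text
time_s: 7.2
tool_pos: [0.5059, 0.0183, 0.1916]
tool_rot: [0.004, 0.501, 0.865, 0.0]
contact_force: [3.1, -8.0, 8.1]
width: 0.0459
finger_force: 4.5
t 7.2 slide mm [23.16 -1.01 -8.6 ] rot [ 0.26  0.41 -0.33] local [  0.91  -8.23 191.58] F [-1.36 -8.46  8.13] w 45.94226439503558 j [ 0.39  0.31 -0.6   1.99  0.22  0.9   0.19]
```

Moving freely (bolt at about 28 mm). I keep going towards the end stop.

```bash
python3 -m jog '[{"slide":[3,0,0],"delta_rot":[0,0,0],"jaw":0.54},{"slide":[6,0,0],"delta_rot":[0,0,0],"jaw":0.54},{"slide":[9,0,0],"delta_rot":[0,0,0],"jaw":0.54},{"slide":[12,0,0],"delta_rot":[0,0,0],"jaw":0.54},{"slide":[15,0,0],"delta_rot":[0,0,0],"jaw":0.54},{"slide":[18,0,0],"delta_rot":[0,0,0],"jaw":0.54},{"slide":[20,0,0],"delta_rot":[0,0,0],"jaw":0.54},{"slide":[20,0,0],"delta_rot":[0,0,0],"jaw":0.54}]'
python3 g.py 0 .015 .2
```

```text
time_s: 8.2
tool_pos: [0.4958, 0.0358, 0.1915]
tool_rot: [0.004, 0.501, 0.865, 0.0]
contact_force: [3.3, -6.7, 7.9]
width: 0.046
finger_force: 4.3
t 8.2 slide mm [ 3.04 -0.93 -8.54] rot [ 0.24  0.4  -0.33] local [  0.95  11.89 191.48] F [-0.53 -7.4   7.88] w 45.99040798856964 j [ 0.36  0.29 -0.61  2.01  0.22  0.9   0.16]
```

```bash
python3 -m jog '[{"slide":[1,0,0],"delta_rot":[0,0,0],"jaw":0.54},{"slide":[2,0,0],"delta_rot":[0,0,0],"jaw":0.54},{"slide":[3,0,0],"delta_rot":[0,0,0],"jaw":0.54},{"slide":[4,0,0],"delta_rot":[0,0,0],"jaw":0.54},{"slide":[5,0,0],"delta_rot":[0,0,0],"jaw":0.54},{"slide":[6,0,0],"delta_rot":[0,0,0],"jaw":0.54},{"slide":[6,0,0],"delta_rot":[0,0,0],"jaw":0.54},{"slide":[6,0,0],"delta_rot":[0,0,0],"jaw":0.54}]'
python3 g.py 0 .015 .2
```

```text
time_s: 9.2
tool_pos: [0.4939, 0.039, 0.1916]
tool_rot: [0.006, 0.501, 0.865, -0.0]
contact_force: [5.1, -11.8, 6.8]
width: 0.0463
finger_force: 6.9
t 9.2 slide mm [-0.8  -0.87 -8.41] rot [ 0.28  0.57 -0.36] local [  0.91  15.71 191.59] F [ -1.57 -12.74   6.85] w 46.28489955907189 j [ 0.36  0.29 -0.61  2.01  0.22  0.89  0.15]
```

```bash
python3 -m jog '[{"slide":[1,0,0],"delta_rot":[0,0,0],"jaw":0.54},{"slide":[2,0,0],"delta_rot":[0,0,0],"jaw":0.54},{"slide":[3,0,0],"delta_rot":[0,0,0],"jaw":0.54},{"slide":[4,0,0],"delta_rot":[0,0,0],"jaw":0.54},{"slide":[5,0,0],"delta_rot":[0,0,0],"jaw":0.54},{"slide":[5,0,0],"delta_rot":[0,0,0],"jaw":0.54},{"slide":[5,0,0],"delta_rot":[0,0,0],"jaw":0.54},{"slide":[5,0,0],"delta_rot":[0,0,0],"jaw":0.54}]'
python3 g.py 0 .015 .2
```

```text
time_s: 10.2
tool_pos: [0.4935, 0.0395, 0.1918]
tool_rot: [0.009, 0.502, 0.865, -0.001]
contact_force: [11.1, -20.1, 3.5]
width: 0.0464
finger_force: 11.6
t 10.2 slide mm [-1.43 -0.77 -8.19] rot [ 0.37  0.94 -0.44] local [  0.83  16.29 191.79] F [ -0.47 -22.93   3.51] w 46.43852608162356 j [ 0.35  0.28 -0.61  2.02  0.23  0.89  0.14]
```

Firm end stop (23 N, no more travel). I lift straight up while still pushing lightly, so the catch comes up into the last gap.

```bash
python3 -m jog '[{"slide":[-4,0,0],"delta_rot":[0,0,0],"jaw":0.54},{"slide":[-4,0,-4],"delta_rot":[0,0,0],"jaw":0.54},{"slide":[-4,0,-9],"delta_rot":[0,0,0],"jaw":0.54},{"slide":[-4,0,-14],"delta_rot":[0,0,0],"jaw":0.54},{"slide":[-14,0,-20],"delta_rot":[0,0,0],"jaw":0.54},{"slide":[-20,0,-50],"delta_rot":[0,0,0],"jaw":0.54},{"slide":[-20,0,-100],"delta_rot":[0,0,0],"jaw":0.54},{"slide":[-20,0,-150],"delta_rot":[0,0,0],"jaw":0.54}]'
python3 -m jog '[{"slide":[-40,0,-30],"delta_rot":[0,0,0],"jaw":0.54},{"slide":[-90,0,-50],"delta_rot":[0,0,0],"jaw":0.54},{"slide":[-140,0,-50],"delta_rot":[0,0,0],"jaw":0.54},{"slide":[-180,0,-50],"delta_rot":[0,0,0],"jaw":0.54},{"slide":[-200,0,-50],"delta_rot":[0,0,0],"jaw":0.54},{"slide":[-200,0,-50],"delta_rot":[0,0,0],"jaw":0.54},{"slide":[-200,0,-50],"delta_rot":[0,0,0],"jaw":0.54},{"slide":[-200,0,-50],"delta_rot":[0,0,0],"jaw":0.54}]'
python3 g.py 0 .015 .2
python3 - <<'E'
from station import bot
import cv2
A=bot.snapshot("scene")[150:280,245:405,::-1]
B=bot.snapshot("top")[135:285,230:400,::-1]
cv2.imwrite("pics/s3.png",cv2.resize(A,None,fx=4.5,fy=4.5,interpolation=cv2.INTER_CUBIC))
cv2.imwrite("pics/t3.png",cv2.resize(B,None,fx=4,fy=4,interpolation=cv2.INTER_CUBIC))
E
```

```text
time_s: 11.2
tool_pos: [0.4968, 0.0313, 0.3407]
tool_rot: [-0.001, 0.5, 0.866, 0.0]
contact_force: [0.1, -0.7, -0.5]
width: 0.046
finger_force: 0.0
time_s: 12.2
tool_pos: [0.5969, -0.1401, 0.3903]
tool_rot: [0.0, 0.499, 0.867, 0.0]
contact_force: [0.2, 0.3, -0.2]
width: 0.046
finger_force: 0.0
t 12.2 slide mm [206.    -0.05 190.33] rot [ 0.02 -0.   -0.04] local [  -0.15 -191.    390.33] F [ 0.3   0.16 -0.23] w 45.96426991470261 j [ 0.56  0.32 -0.53  1.49  0.16  1.37  0.55]
```

View pics/s3.png

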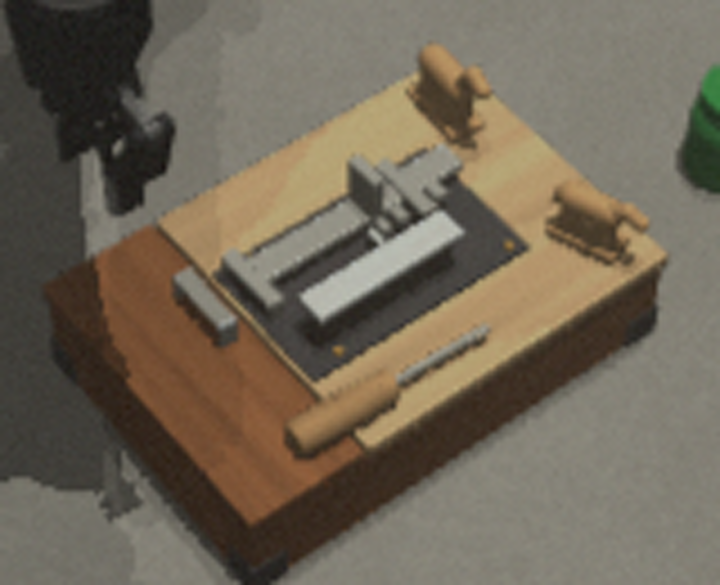

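View pics/t3.png

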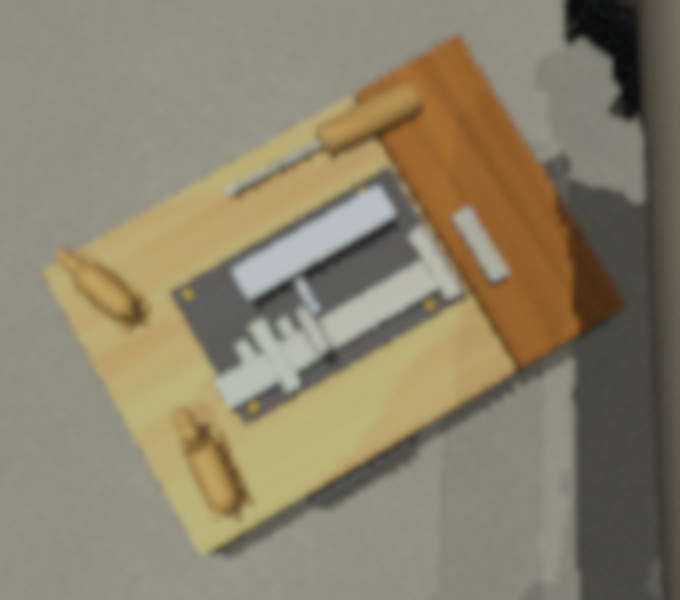

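The bolt is out of its keeper, with the lug about 50 mm on (top crop (378,296) → (318,332)). The catch looks just as it did when up, and the figures and chisel haven't moved.

```bash
python3 -c "
from station import bot
print(bot.finish_job())"
```

```text
the job is handed in; nothing more can be done
None
```

The bolt is drawn fully out of its keeper to its end stop (about 50 mm in the images), the catch has sprung back up to lock it, nothing else on the chest has visibly moved, and the job is handed in at about 12 s; the hand-in gave no verdict.

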